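Close up a flange transit case

ROBOT

A 6-joint arm with a two-finger parallel gripper is mounted at the origin on the work surface. World frame = base frame: x ahead of the robot, y to its left, z up, the work surface at z = 0. Lengths are in m, angles in degrees, forces in N, time in s.
With the tool pointing down it reaches from about 0.4 to 0.825 m from the base axis. Payload 7 kg.
Tool frame: the origin (TCP) lies on the centre line of the jaws, within the pads' length; the fingertips stand 22 mm ahead of it and the grasp point (between the pads) lies 3 mm ahead of it; z points along the fingers, y is the line along which they close (so a half turn about z gives the same grasp; the last joint's range is limited). The gripper opens to 88 mm and grips with 3 to 60 N. Pads are 19 mm wide; open, the fingers measure 130 mm over their backs; the gripper's body (78 mm by 193 mm) begins 47 mm behind the grasp point.
Start: joints at [82.168, 20.546, 0.682, 0, -70.136, -16.507], TCP at [0.278, 0.615, 0.249] pointing down, gripper open.
Joint ranges: [-176.03, 176.03], [-82.01, 121.73], [-58.28, 71.71], [-173.87, 95.51], [-174.79, -0.11], [-173.66, 173.66]. Speed limits (degrees/s): [136.94, 136.94, 172.46, 180, 180, 180].

INTERFACE

Orientations are given as [roll, pitch, yaw] about the fixed x, y, z axes, in that order (R = Rz(yaw) Ry(pitch) Rx(roll)).
In Python, from plant import get_state, cams, r gives the robot as it stands.
- The arm moves only by the tool apply_moves, never from a script. Its argument "targets" is a list of rows, each an object with "dp": the shift along the world's x, y, z in m, a list of three; "yaw": the turn about the world's z in degrees. In form: [{"dp": [x, y, z], "yaw": yaw}, ...]. A call has 1 to 20 rows; each row is the pose to reach, as a shift and turn from the pose commanded when the call began; what a row does not reach only later rows make up. A row lasts 1/12 s, in which the tool goes at most 41.7 mm and 7.16 degrees, less where a joint would pass 70% of its speed; a pose out of reach is approached as far as the arm can. A call with a gripper value outside its range is refused whole. "grip" is the gripper command: -1 is fully open, 1 is shut, values between are in proportion, set as the call begins (left out, the last holds). The fingers move at their own pace and stop on an object; "squeeze" is the grip in N (left out, the last holds). Time passes only in rows, so rows that repeat a pose let the fingers close. It gives the time, the measured TCP pose, the force, the opening and the grip force at its end, in the units of the state.
- get_state(): the state, without advancing time (a new reading comes with each control period).
- cams.capture(name): name is "scene" or "top" or "wrist"; returns a dict with "image" (384x512x3 uint8, red, green, blue), "range_z" (384x512 float32, m along the optical axis (not along the pixel's ray), 0 where there is no reading), "fx", "fy", "cx", "cy" (pixels), "R" (3x3) and "t" (3): a world point X has camera coordinates R X + t; the wrist camera has in their place "T_tool_cam" (4x4, takes a point from camera to tool coordinates, whose origin is the TCP and whose axes are the flange's). Camera axes: x right, y down, z forward; pixel columns grow to the right and rows downward; lengths in m; the calibration is good to about 2 mm. The wrist camera is an equidistant fisheye: a pixel r from the principal point sees the ray r / f radians off the axis. A picture is of the moment at which its call begins: read the wrist's pose just before it.
- r.close_job(): hands the job in; it is judged then, once.
The state is a dict: "time_s": time; "joints": joint angles; "qd": joint speeds; "joint_torque": joint torques, N m; "tcp_pos": TCP position; "eef_rot": TCP orientation; "contact_force": force on the tool from outside, world axes, zero at the start; "moment": the same for the moment, N m; "gripper_width": finger opening in m; "gripper_force": force on a finger pad.
Only numpy, scipy, OpenCV 4.12 (cv2) and the standard library are available. Lean on these libraries where they do the work, as an engineer would, in place of code of your own. Each camera call takes 0.05 s, during which the arm holds its last target. There are 200 camera calls.

TASK

Finish packing the open blue case: take the white divider plate out of the black stand and slide it edgewise, fully down, into the grooves between the two steel flanges, then swing the case's cover over and press its front edge down until it snaps shut and the catch holds it. Leave the yellow plate standing in its slot and the flanges lying in their pockets.

Things in the scene. Friction and masses are not known exactly. Their poses are not given: they have to be found in the camera images.
- case: open blue plastic case fixed to the bench, outside 120 (x) x 200 (y) x 50 mm high, walls and floor 5 mm; origin at the centre of its underside, on the bench; x runs across its short side from the latch (front, -x) to the hinge (back, +x), z up. On the outside of the front wall at y = 0 an orange spring catch, up to 22 mm out from the wall and 48 mm above the bench
- groove_floor (a point): where the centre of the divider's lower edge belongs: centre of the case's inner floor, 5 mm above the bench, axes as the case's. Black ribs on the front and back walls at y = 0 make a groove at each end for a plate standing in the x-z plane: 12 mm wide, widening to about 18 mm at the top (rim height); 110 mm from end wall to end wall, ribs 12 mm deep
- cover (a joint): hinge angle of the cover (rad): 0 = shut and level, grows as it opens; starts at 1.65 to 1.9 (just past upright, leaning away from the robot), stop at 2.1. Stiff hinge (0.11 N m): it stays where left. A red nose at its front edge meets the catch at about 0.08; about 10 N (7 to 14) down on the front edge takes it over the catch (at about 0.035), then it snaps to 0 and is held
- cover_hinge (a point): middle of the hinge axis, 60 mm behind the case's centre (+x), 50 mm above the bench. Axes turn with the cover, y along the hinge. In these axes the cover, a shallow clear tray with a blue frame, 200 mm wide, 120 g, runs from x = 0 to -120 mm (front edge; the red nose reaches x = -131, z = -17 mm) and its outer face is the plane z = +32 mm: the shut case is 82 mm high
- cover_press (a point): point on the cover's outer face (top when shut), 15 mm from its front edge, halfway along it: where to push and press; its z axis points out of the outer face. 105 mm from the hinge along the cover's -x. While the cover stands open its front edge is about 170 mm above the bench: carry things over it or around it
- divider: white plastic divider plate, 100 (x) x 8 (y) x 65 mm (z), 55 g nominal, standing on its long edge in one of the two slots of the stand; origin at the centre of its lower edge, z up. Its top 38 mm are free of the stand; it can be gripped across its thickness from above
- spare: yellow plate of the same size standing in the other slot of the stand; origin at the centre of its lower edge. Not to be moved
- stand: black slotted stand fixed to the bench, 125 (x) x 165 (y) x 35 mm high; origin at the centre of its underside; two slots along x, 13 mm wide and 109 mm long, at y = +46 and -46 mm, whose floor is 8 mm above the bench
- flange_a: steel ring flange, 70 mm across, 38 mm hole, 24 mm high, 0.5 kg, lying flat in the case about 53 mm to the +y side of its middle; origin at the centre of its underside
- flange_b: the same, on the case's -y side
Things that resemble listed ones, but are neither listed nor needed, are in the scene too. Of the things shaped like the divider, the white one is meant.

How it is judged (in metres and radians):
On the way, in this order (a step that is already met when the one before it is completed fails the run):
1. the white divider stands fully down in the grooves, cover still open (z of divider in the frame of groove_floor below 0.006 m and horizontal distance between divider and groove_floor below 0.009 m and angle between the x axis of divider and the x axis of case, either way round below 0.12 rad and angle between divider's own z axis and vertical below 0.15 rad and value of joint cover above 0.3 rad), for 0.2 s.
2. the cover is snapped shut (value of joint cover below 0.02 rad), for 0.2 s.
At the end, for the whole second after the job is handed in: Divider upright in both grooves, lower edge within 6 mm of the case floor, centre within 9 mm of the middle, in line within 0.12 rad, upright within 0.15, at rest; cover joint below 0.02 rad; flanges flat, within 40 mm of their starts; yellow plate upright (0.3), within 20 mm of its start (z of divider in the frame of groove_floor between -0.004 and 0.006 m and horizontal distance between divider and groove_floor below 0.009 m and angle between the x axis of divider and the x axis of case, either way round below 0.12 rad and angle between each of divider, flange_a, flange_b's own z axis and vertical below 0.15 rad and linear speed of divider below 0.03 m/s and value of joint cover below 0.02 rad and distance of each of flange_a, flange_b from where it was at the start of the episode below 0.04 m and angle between spare's own z axis and vertical below 0.3 rad and distance of spare from where it was at the start of the episode below 0.02 m); the robot touches nothing.
It fails at once if the yellow plate is pulled out or knocked over (distance of spare from where it was at the start of the episode above 0.03 m or angle between spare's own z axis and vertical above 0.5 rad).
It fails at once if a flange is taken out of its pocket (distance of any of flange_a, flange_b from where it was at the start of the episode above 0.05 m).
It also fails if it takes over 62 s, if anything falls off the work surface, if the arm or the gripper's body presses on something with over 40 N, if the wrist force passes 120 N, or if a joint passes its speed limit or range.

## Working session

There is one attempt and no reset: what is moved stays moved. The work goes in short steps, Python scripts to look and compute and a tool call to move; the robot and the scene stay as the last step left them, time stands still between calls to the robot, and variables do not carry over. Pictures are saved under pics/ and viewed, at most 10 in all, crops included, and the job is handed in when it is done.

Besides the shell and the picture viewer there is one more tool, called after "Request:" as name(argument=value, ...), one argument or row to a line, values as JSON. apply_moves: Moves the arm, as the interface text tells. Its arguments: {"type":"object","properties":{"targets":{"type":"array","items":{"type":"object","properties":{"dp":{"type":"array","items":{"type":"number"}},"yaw":{"type":"number"}}}},"grip":{"type":"number"},"squeeze":{"type":"number"}},"required":["targets"]}

```bash
mkdir -p pics; ls; python3 - <<'E'
from plant import get_state,cams,r
import cv2,pickle,numpy as np
s=get_state();print({k:np.round(v,3) for k,v in s.items()})
d={n:cams.capture(n) for n in("scene","top")}
pickle.dump(d,open('d0.pkl','wb'))
for n in d: cv2.imwrite(f'pics/{n}0.png',d[n]['image'][:,:,::-1]);print(n,d[n]['fx'],d[n]['R'],d[n]['t'])
E
```

```text
pics
{'time_s': np.float64(0.0), 'joints': array([ 8.2168e+01,  2.0592e+01,  6.3600e-01, -2.2000e-02, -7.0137e+01,
       -1.6508e+01]), 'qd': array([ 0.008, -0.021,  0.001,  0.027, -0.003, -0.034]), 'joint_torque': array([-1.0000e-03, -5.8272e+01,  2.9305e+01,  6.9970e+00,  7.0000e-03,
       -0.0000e+00]), 'tcp_pos': array([0.278, 0.615, 0.248]), 'eef_rot': array([ 1.79906e+02, -7.00000e-03, -2.43480e+01]), 'contact_force': array([0.017, 0.691, 0.422]), 'moment': array([-0.029,  0.024,  0.051]), 'gripper_force': np.float64(0.0), 'gripper_width': np.float64(0.087)}
scene 399.5612815405119 [[ 0.20813415  0.97807173  0.00747475]
 [ 0.8089483  -0.16783882 -0.56341172]
 [-0.54980252  0.12331191 -0.82614246]] [-0.124537   -0.3366317   1.32131099]
top 463.7277042034858 [[-0.01526799 -0.99926268 -0.03522758]
 [-0.98898389  0.02028008 -0.14662739]
 [ 0.1472337   0.0326008  -0.98856433]] [0.04412162 0.48403475 0.92121563]
```

View pics/scene0.png

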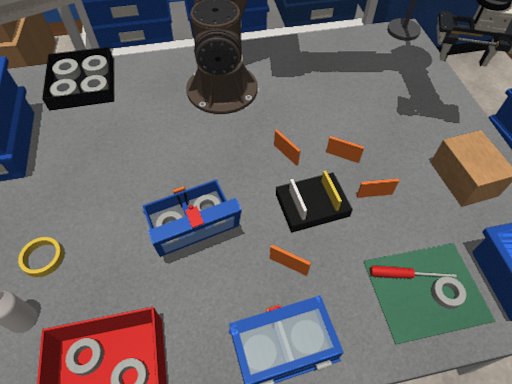

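View pics/top0.png

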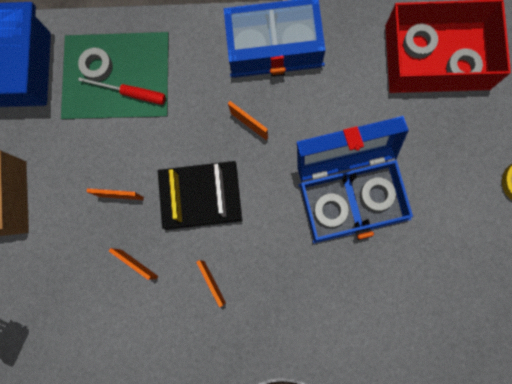

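Scene: the open case is at top (355,195) with its cover leaning back. The stand is at (200,195), with the white plate at (221,190) and the yellow at (174,195). A shut decoy case is at (275,38), and orange plates stand around the stand.

```bash
cat > h.py <<'E'
import numpy as np,cv2
def cloud(c):
    v,u=np.mgrid[0:384,0:512];z=c['range_z']
    p=np.stack([(u-c['cx'])/c['fx']*z,(v-c['cy'])/c['fy']*z,z],-1)
    P=(p-c['t'])@c['R']; P[z<=0]=np.nan
    return P
def ray(c,uv,h):
    uv=np.atleast_2d(np.float64(uv));d=np.c_[(uv[:,0]-c['cx'])/c['fx'],(uv[:,1]-c['cy'])/c['fy'],np.ones(len(uv))]@c['R']
    o=-c['R'].T@c['t'];return o+d*((h-o[2])/d[:,2])[:,None]
def rect(P):
    c,s,a=cv2.minAreaRect(P[:,:2].astype(np.float32)*1000);return np.round(c,1),np.round(s,1),round(a,2)
E
python3 - <<'E'
import pickle;from h import *
d=pickle.load(open('d0.pkl','rb'))
for n,c in d.items():
    print(n);P=cloud(c);I=c['image'].astype(int);R,G,B=I[...,0],I[...,1],I[...,2];X,Y,Z=np.moveaxis(P,-1,0)
    print('bench z',np.nanmedian(Z[(abs(X-.45)<.1)&(abs(Y)<.4)]))
    near=(X>.3)&(X<.85)&(abs(Y)<.4)
    def rep(k,m,lo,hi):
        m=(m&near&(Z>lo)&(Z<hi)).astype(np.uint8)
        nl,L,S,C=cv2.connectedComponentsWithStats(m)
        for i in range(1,nl):
            if S[i,4]>25: q=P[L==i];print(k,S[i,4],C[i].round(),rect(q),'z',np.percentile(q[:,2],[5,50,95]).round(4))
    rep('white',(R>150)&(B>140)&(abs(R-B)<40),.06,.085)
    rep('yellow',(R>130)&(G>100)&(B<90),.06,.085)
    rep('black',(R<60)&(B<60),.027,.045)
    rep('blue',(B>R+50),.042,.056)
    rep('bluehi',(B>R+50),.1,.3)
    rep('steel',(abs(R-B)<40)&(R>80),.02,.036)
    rep('orange',(R>150)&(G<140)&(B<80),.02,.12)
    rep('red',(R>120)&(G<60)&(B<60),.02,.3)
E
```

```text
scene
bench z 0.0005574086555355071
white 117 [298. 195.] (array([504.2, 116.6]), array([98.1,  7.9]), 5.0) z [0.0681 0.0718 0.0744]
white 953 [298. 331.] (array([825.6,  30. ]), array([53.3, 89.7]), 3.35) z [0.0788 0.0811 0.0833]
white 684 [259. 340.] (array([829.3, -52. ]), array([45.2, 66.2]), 3.91) z [0.0787 0.0811 0.0834]
yellow 49 [291. 143.] (array([329.8, 143.3]), array([65.2,  8.9]), 28.14) z [0.0611 0.0641 0.0669]
yellow 65 [346. 142.] (array([357.3, 294.1]), array([96.8, 10. ]), 54.9) z [0.062  0.0644 0.0669]
yellow 120 [332. 186.] (array([495.8, 208.8]), array([97.2,  9.1]), 5.9) z [0.0669 0.0714 0.0746]
yellow 83 [380. 181.] (array([501.4, 336.6]), array([96.8,  9.2]), 85.63) z [0.0613 0.0641 0.0668]
yellow 121 [291. 254.] (array([655.1,  57.7]), array([97.8,  8.3]), 51.1) z [0.0617 0.0641 0.0664]
black 1903 [312. 201.] (array([499.4, 162. ]), array([126.2, 164.6]), 5.26) z [0.0307 0.0341 0.0369]
blue 347 [180. 197.] (array([ 454.4, -165.9]), array([ 75.7, 199.2]), 13.17) z [0.0429 0.0487 0.0517]
bluehi 1470 [194. 222.] (array([ 578.5, -138. ]), array([ 32.6, 199. ]), 12
[... 4258 characters left out ...]
8]
orange 182 [110. 192.] (array([502.4, 338.7]), array([99. ,  8.3]), 85.01) z [0.0622 0.0652 0.0681]
orange 55 [366. 235.] (array([ 407.6, -175.2]), array([ 7.4, 29.7]), 11.44) z [0.0442 0.0472 0.0507]
orange 209 [129. 264.] (array([356.9, 296.8]), array([98.9,  8.7]), 54.61) z [0.0618 0.0648 0.0674]
orange 150 [205. 276.] (array([330. , 144.9]), array([68.5,  8.6]), 26.84) z [0.0621 0.0647 0.0674]
red 305 [418.  60.] (array([ 784.4, -323.6]), array([150. , 128.9]), 89.93) z [0.0869 0.0898 0.0923]
red 410 [142.  93.] (array([727. , 291.5]), array([97.6, 22.7]), 73.98) z [0.0234 0.0279 0.0312]
red 304 [353. 138.] (array([ 571.7, -137.7]), array([44.3, 25.6]), 13.74) z [0.1649 0.1702 0.1773]
```

Request:
apply_moves(
  targets=[
    {"dp": [0.015,-0.033,0.0],"yaw": 3},
    {"dp": [0.032,-0.07,0.0],"yaw": 6},
    {"dp": [0.048,-0.107,0.0],"yaw": 9},
    {"dp": [0.065,-0.144,0.0],"yaw": 12},
    {"dp": [0.082,-0.181,0.0],"yaw": 15},
    {"dp": [0.098,-0.217,0.0],"yaw": 18},
    {"dp": [0.115,-0.254,0.0],"yaw": 21},
    {"dp": [0.131,-0.29,0.0],"yaw": 24},
    {"dp": [0.148,-0.327,0.0],"yaw": 27},
    {"dp": [0.165,-0.364,0.0],"yaw": 29.6},
    {"dp": [0.18,-0.398,-0.01],"yaw": 29.6},
    {"dp": [0.195,-0.431,-0.025],"yaw": 29.6},
    {"dp": [0.21,-0.464,-0.045],"yaw": 29.6},
    {"dp": [0.226,-0.4975,-0.065],"yaw": 29.6},
    {"dp": [0.226,-0.4975,-0.079],"yaw": 29.6},
    {"dp": [0.226,-0.4975,-0.079],"yaw": 29.6},
    {"dp": [0.226,-0.4975,-0.079],"yaw": 29.6},
  ],
  grip=0.0,
  squeeze=30,
)

```text
time_s: 1.52
tcp_pos: [0.5039, 0.1169, 0.1691]
eef_rot: [179.9, 0.1, 5.2]
contact_force: [0.4, 1.2, 1.0]
gripper_width: 0.0436
gripper_force: 0.0
```

```bash
cat >> h.py <<'E'
from scipy.spatial.transform import Rotation as Ro
def wcloud(c,s):
    v,u=np.mgrid[0:384,0:512];z=c['range_z'];a=u-c['cx'];b=v-c['cy'];rr=np.hypot(a,b)+1e-9;th=rr/c['fx']
    t=np.tan(np.minimum(th,1.4));p=np.stack([a/rr*t*z,b/rr*t*z,z,np.ones_like(z)],-1)
    T=np.eye(4);T[:3,:3]=Ro.from_euler('xyz',s['eef_rot'],degrees=True).as_matrix();T[:3,3]=s['tcp_pos']
    P=(p@(T@c['T_tool_cam']).T)[...,:3];P[(z<=0)|(th>1.3)]=np.nan
    return P
E
python3 - <<'E'
from plant import get_state,cams
from h import *
s=get_state();c=cams.capture('wrist');print(s['time_s'],s['tcp_pos'],s['eef_rot'],s['contact_force'],s['gripper_width'],s['joints'])
cv2.imwrite('pics/w1.png',c['image'][:,:,::-1]);P=wcloud(c,s);I=c['image'].astype(int);R,G,B=np.moveaxis(I,-1,0);Z=P[...,2]
for k,m in(('white',(R>130)&(B>120)&(abs(R-B)<45)&(Z>.06)&(Z<.085)),('yellow',(R>110)&(G>80)&(B<80)&(Z>.06)&(Z<.085))):
    nl,L,S,C=cv2.connectedComponentsWithStats(m.astype(np.uint8))
    for i in range(1,nl):
        if S[i,4]>60:q=P[L==i];print(k,S[i],rect(q),np.percentile(q[:,2],[5,50,95]))
E
```

```text
1.5167 [0.50390994 0.11689688 0.16907224] [1.79940035e+02 9.89610982e-02 5.19583152e+00] [0.36011416 1.22159396 1.02677091] 0.04361042142654956 [ 3.48264029e+01  9.74770797e+00 -2.53583858e+01  3.90169436e-03
 -5.50095734e+01  6.03672397e+01]
white [ 252  139   10  114 1083] (array([503.4, 118.9]), array([98.6,  7.5]), 5.3) [0.07170992 0.07289601 0.0740396 ]
yellow [310   0  72  76 200] (array([647.3,  57. ]), array([86.7,  1.8]), 50.92) [0.06040234 0.06247911 0.06496518]
yellow [145 142  20  92 509] (array([501.1, 206.9]), array([86.8,  6.8]), 9.37) [0.06067217 0.06665613 0.07306432]
yellow [ 12 168  71  23 146] (array([505.3, 337.7]), array([98.9,  8.1]), 80.71) [0.06013919 0.06273992 0.0651576 ]
yellow [ 75 282  17  21  98] (array([366.9, 310. ]), array([29.5,  8.8]), 39.7) [0.06076833 0.0645411  0.06606955]
```

View pics/w1.png

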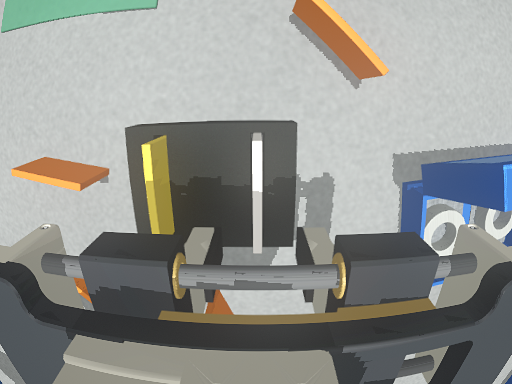

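The wrist view shows the white plate between the open fingers at (257,135–252), with the yellow plate clear at (157,190). I'll descend and grip.

Request:
apply_moves(
  targets=[
    {"dp": [0,0.0015,-0.03]},
    {"dp": [0,0.0015,-0.06]},
    {"dp": [0,0.0015,-0.085]},
    {"dp": [0,0.0015,-0.1]},
    {"dp": [0,0.0015,-0.107]},
    {"dp": [0,0.0015,-0.107]},
    {"dp": [0,0.0015,-0.107]},
  ],
)

```text
$.targets[0]: bad value
```

Request:
apply_moves(
  targets=[
    {"dp": [0,0,0]},
    {"dp": [0,0,0]},
    {"dp": [0,0,0]},
    {"dp": [0,0,0]},
    {"dp": [0,0,0]},
    {"dp": [0,0,0]},
  ],
  grip=1,
  squeeze=30,
)

```text
$.targets[0]: bad value
```

Request:
apply_moves(
  targets=[
    {"dp": [0,0.0015,-0.03],"yaw": 0},
    {"dp": [0,0.0015,-0.06],"yaw": 0},
    {"dp": [0,0.0015,-0.085],"yaw": 0},
    {"dp": [0,0.0015,-0.1],"yaw": 0},
    {"dp": [0,0.0015,-0.107],"yaw": 0},
    {"dp": [0,0.0015,-0.107],"yaw": 0},
    {"dp": [0,0.0015,-0.107],"yaw": 0},
  ],
)

```text
time_s: 2.15
tcp_pos: [0.5048, 0.1202, 0.0637]
eef_rot: [-180.0, -0.1, 5.4]
contact_force: [1.1, 0.1, 0.9]
gripper_width: 0.0439
gripper_force: 0.0
```

Request:
apply_moves(
  targets=[
    {"dp": [0,0,0],"yaw": 0},
    {"dp": [0,0,0],"yaw": 0},
    {"dp": [0,0,0],"yaw": 0},
    {"dp": [0,0,0],"yaw": 0},
    {"dp": [0,0,0],"yaw": 0},
    {"dp": [0,0,0],"yaw": 0},
  ],
  grip=1,
  squeeze=30,
)

```text
time_s: 2.65
tcp_pos: [0.5043, 0.1189, 0.0628]
eef_rot: [-180.0, -0.0, 5.3]
contact_force: [0.2, -0.6, 0.5]
gripper_width: 0.0095
gripper_force: 0.0
```

Request:
apply_moves(
  targets=[
    {"dp": [0,0,0],"yaw": 0},
    {"dp": [0,0,0],"yaw": 0},
    {"dp": [0,0,0],"yaw": 0},
    {"dp": [0,0,0],"yaw": 0},
  ],
)

```text
time_s: 2.98
tcp_pos: [0.5043, 0.119, 0.0627]
eef_rot: [180.0, -0.0, 5.3]
contact_force: [-1.1, 0.6, 5.0]
gripper_width: 0.0082
gripper_force: 30.0
```

Request:
apply_moves(
  targets=[
    {"dp": [0,0,0.01],"yaw": 0},
    {"dp": [0,0,0.03],"yaw": 0},
    {"dp": [0,0,0.055],"yaw": 0},
    {"dp": [0,0,0.085],"yaw": 0},
    {"dp": [0,0,0.1],"yaw": 0},
    {"dp": [0,0,0.1],"yaw": 0},
    {"dp": [0,0,0.1],"yaw": 0},
  ],
)

```text
time_s: 3.57
tcp_pos: [0.5045, 0.1193, 0.1639]
eef_rot: [-179.9, -0.1, 5.3]
contact_force: [0.6, -0.5, -1.4]
gripper_width: 0.0078
gripper_force: 30.0
```

Request:
apply_moves(
  targets=[
    {"dp": [-0.014,-0.032,0],"yaw": 2},
    {"dp": [-0.029,-0.066,0],"yaw": 4},
    {"dp": [-0.044,-0.1,0],"yaw": 6},
    {"dp": [-0.055,-0.132,0],"yaw": 7.5},
    {"dp": [-0.052,-0.165,0],"yaw": 7.5},
    {"dp": [-0.045,-0.2,0],"yaw": 7.5},
    {"dp": [-0.037,-0.232,0],"yaw": 7.5},
    {"dp": [-0.03,-0.26,0],"yaw": 7.5},
    {"dp": [-0.025,-0.278,0],"yaw": 7.5},
    {"dp": [-0.025,-0.278,0],"yaw": 7.5},
    {"dp": [-0.025,-0.278,0],"yaw": 7.5},
  ],
)

```text
time_s: 4.48
tcp_pos: [0.4783, -0.1599, 0.1612]
eef_rot: [-180.0, 0.2, 12.6]
contact_force: [0.0, 0.9, -0.3]
gripper_width: 0.008
gripper_force: 30.0
```

```bash
python3 - <<'E'
from plant import get_state,cams
from h import *
import pickle
s=get_state();c=cams.capture('wrist');t=cams.capture('top');print(s['time_s'],s['tcp_pos'],s['eef_rot'],s['contact_force'],s['gripper_width'])
pickle.dump((s,c,t),open('d2.pkl','wb'))
cv2.imwrite('pics/w2.png',np.vstack([c['image'][:,:,::-1]]))
for k,P,I in(('w',wcloud(c,s),c['image']),('t',cloud(t),t['image'])):
    R,G,B=np.moveaxis(I.astype(int),-1,0);X,Y,Z=np.moveaxis(P,-1,0)
    near=(abs(X-.479)<.16)&(abs(Y+.159)<.15)
    for n,m in(('white',(R>130)&(B>120)&(abs(R-B)<45)&(Z>.13)&(Z<.19)),('whiteall',(R>130)&(B>120)&(abs(R-B)<45)&(Z>.09)&(Z<.19)),('blue',(B>R+50)&(Z>.044)&(Z<.055)),('steel',(abs(R-B)<40)&(R>80)&(Z>.022)&(Z<.034)),('red',(R>120)&(G<60)&(B<60)&(Z>.08)),('bluehi',(B>R+50)&(Z>.15))):
        nl,L,S,C=cv2.connectedComponentsWithStats((m&near).astype(np.uint8))
        for i in range(1,nl):
            if S[i,4]>60:q=P[L==i];print(k,n,S[i],rect(q),np.percentile(q[:,2],[5,50,95]).round(4))
E
```

```text
4.4833 [ 0.478299   -0.15991551  0.16117609] [-1.79956219e+02  1.54134276e-01  1.26066453e+01] [ 0.02550105  0.9239271  -0.31398201] 0.007963712238239313
w white [ 250  157   18  108 1821] (array([ 503.7, -153.8]), array([46.1,  8. ]), 12.73) [0.1469 0.1712 0.1722]
w white [223 228  22  37 337] (array([ 485.6, -145.2]), array([12.8,  6.9]), 71.86) [0.1444 0.1544 0.1781]
w white [273 228  22  37 352] (array([ 491. , -169.7]), array([ 6.6, 12.8]), 42.27) [0.1447 0.1543 0.1786]
w white [251 290  16  25 383] (array([ 458.8, -163.9]), array([21.4,  7.9]), 13.3) [0.1705 0.1715 0.1724]
w whiteall [ 250  151   18  114 1901] (array([ 503.7, -153.8]), array([46.1,  8. ]), 12.82) [0.1329 0.1711 0.1722]
w whiteall [223 228  22  37 337] (array([ 485.6, -145.2]), array([12.8,  6.9]), 71.86) [0.1444 0.1544 0.1781]
w whiteall [273 228  22  37 352] (array([ 491. , -169.7]), array([ 6.6, 12.8]), 42.27) [0.1447 0.1543 0.1786]
w whiteall [251 290  16  25 383] (array([ 458.8, -163.9]), array([21.4,  7.9]), 13.3) [0.1705 0.1715 0.1724]
w blue [ 143   89  104   39 2375] (array([541.7, -89.1]), array([29.6,
[... 340 characters left out ...]
), 16.47) [0.0264 0.0288 0.0299]
w steel [ 172  157   70   70 2763] (array([ 460.7, -111.1]), array([68.7, 68.1]), 17.48) [0.0266 0.0289 0.0301]
w bluehi [   60    24   168    84 10074] (array([563.8, -81.1]), array([34.4, 87.8]), 12.82) [0.16   0.1636 0.1667]
w bluehi [  288    24   169    84 10078] (array([ 589.1, -193. ]), array([34.1, 87.6]), 11.58) [0.1599 0.1634 0.1666]
t blue [319 198  94  42 310] (array([ 424.3, -177.3]), array([ 36.8, 196. ]), 22.78) [0.0467 0.05   0.0521]
t steel [315 200  34  27 339] (array([ 449.7, -105.8]), array([69.3, 44.2]), 68.23) [0.0258 0.0289 0.0318]
t steel [376 203  16   8  76] (array([ 465.8, -217.7]), array([31.7, 14.8]), 88.92) [0.0255 0.0284 0.0321]
```

View pics/w2.png

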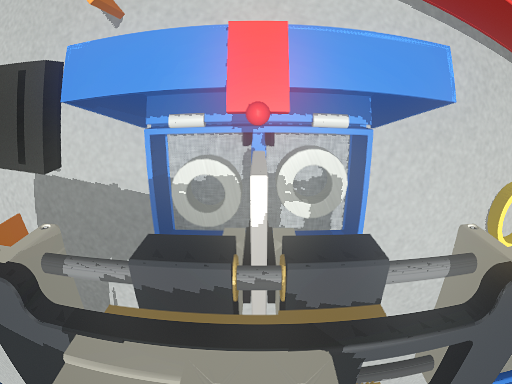

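The plate is held centred, its top edge at columns 250–268. The grooves are directly ahead at (258,140), and both flanges and the leaning cover are visible. The correction is about 1 mm, then I lower.

Request:
apply_moves(
  targets=[
    {"dp": [0.001,0.0006,-0.02],"yaw": 0},
    {"dp": [0.001,0.0006,-0.04],"yaw": 0},
    {"dp": [0.001,0.0006,-0.055],"yaw": 0},
    {"dp": [0.001,0.0006,-0.065],"yaw": 0},
    {"dp": [0.001,0.0006,-0.073],"yaw": 0},
    {"dp": [0.001,0.0006,-0.08],"yaw": 0},
    {"dp": [0.001,0.0006,-0.086],"yaw": 0},
    {"dp": [0.001,0.0006,-0.09],"yaw": 0},
    {"dp": [0.001,0.0006,-0.09],"yaw": 0},
  ],
)

```text
time_s: 5.33
tcp_pos: [0.48, -0.1583, 0.072]
eef_rot: [-180.0, 0.0, 12.8]
contact_force: [-0.6, 0.4, -0.3]
gripper_width: 0.0078
gripper_force: 30.0
```

Request:
apply_moves(
  targets=[
    {"dp": [0,0,-0.004],"yaw": 0},
    {"dp": [0,0,-0.008],"yaw": 0},
    {"dp": [0,0,-0.011],"yaw": 0},
    {"dp": [0,0,-0.013],"yaw": 0},
    {"dp": [0,0,-0.0135],"yaw": 0},
    {"dp": [0,0,-0.0135],"yaw": 0},
    {"dp": [0,0,-0.0135],"yaw": 0},
  ],
)

```text
time_s: 5.92
tcp_pos: [0.4802, -0.1585, 0.0597]
eef_rot: [180.0, -0.0, 12.8]
contact_force: [-3.7, 0.3, 7.4]
gripper_width: 0.0079
gripper_force: 30.0
```

The plate is on the floor (7 N), so I'll release and rise.

Request:
apply_moves(
  targets=[
    {"dp": [0,0,0],"yaw": 0},
    {"dp": [0,0,0],"yaw": 0},
    {"dp": [0,0,0],"yaw": 0},
    {"dp": [0,0,0],"yaw": 0},
    {"dp": [0,0,0],"yaw": 0},
    {"dp": [0,0,0],"yaw": 0},
  ],
  grip=0.3,
)

```text
time_s: 6.42
tcp_pos: [0.4802, -0.1584, 0.059]
eef_rot: [180.0, 0.0, 12.8]
contact_force: [-0.7, 0.3, 0.1]
gripper_width: 0.0303
gripper_force: 0.0
```

Request:
apply_moves(
  targets=[
    {"dp": [0,0,0.01],"yaw": 0},
    {"dp": [0,0,0.03],"yaw": 0},
    {"dp": [0,0,0.06],"yaw": 0},
    {"dp": [0,0,0.1],"yaw": 0},
    {"dp": [0,0,0.14],"yaw": 0},
    {"dp": [0,0,0.18],"yaw": 0},
    {"dp": [0,0,0.2],"yaw": 0},
    {"dp": [0,0,0.2],"yaw": 0},
    {"dp": [0,0,0.2],"yaw": 0},
  ],
)

```text
time_s: 7.17
tcp_pos: [0.4806, -0.1584, 0.2613]
eef_rot: [180.0, -0.2, 12.8]
contact_force: [-0.2, 0.0, -0.8]
gripper_width: 0.0307
gripper_force: 0.0
```

```bash
python3 - <<'E'
from plant import get_state,cams
from h import *
import pickle
s=get_state();c=cams.capture('wrist');print(s['time_s'],s['tcp_pos'],s['joints'],s['contact_force'],s['gripper_width'])
pickle.dump((s,c),open('d3.pkl','wb'))
cv2.imwrite('pics/w3.png',c['image'][:,:,::-1])
for k,P,I in(('w',wcloud(c,s),c['image']),):
    R,G,B=np.moveaxis(I.astype(int),-1,0);X,Y,Z=np.moveaxis(P,-1,0)
    near=(abs(X-.479)<.16)&(abs(Y+.159)<.15)
    for n,m in(('white',(R>130)&(B>120)&(abs(R-B)<45)&(Z>.05)&(Z<.09)),('blue',(B>R+50)&(Z>.044)&(Z<.055)),('steel',(abs(R-B)<40)&(R>80)&(Z>.022)&(Z<.034)),('red',(R>120)&(G<60)&(B<60)&(Z>.08)),('bluehi',(B>R+50)&(Z>.15))):
        nl,L,S,C=cv2.connectedComponentsWithStats((m&near).astype(np.uint8))
        for i in range(1,nl):
            if S[i,4]>60:q=P[L==i];print(k,n,S[i],rect(q),np.percentile(q[:,2],[5,50,95]).round(4))
    A=np.deg2rad(12.7);q=P[(B>R+50)&(Z>.06)&(abs(X-.57)<.1)&(abs(Y+.14)<.13)]
    lx=(q[:,0]-.4783)*np.cos(A)+(q[:,1]+.1591)*np.sin(A)
    for z in np.arange(.06,.19,.01):
        m=abs(q[:,2]-z)<.005
        if m.sum()>5: print(round(z,3),m.sum(),np.percentile(lx[m],[1,50,99]).round(4))
E
```

```text
7.1667 [ 0.48063744 -0.15837797  0.26131377] [ 4.03362872e+00  3.84694627e+00 -1.92264817e+01 -9.39872011e-04
 -6.66961727e+01  9.87284282e+01] [-0.23635917  0.0152687  -0.84575596] 0.030713303935374667
w white [195 113  26  10 248] (array([528.4, -86. ]), array([10.9, 30.2]), 11.09) [0.0521 0.0551 0.0569]
w white [298 113  26  10 244] (array([ 554.9, -202.7]), array([10.7, 29.9]), 14.03) [0.052  0.0549 0.0567]
w white [255 129   8  87 589] (array([ 478.7, -158. ]), array([100.3,   7.9]), 12.75) [0.0685 0.0699 0.0711]
w blue [ 175   97  168  122 3626] (array([ 491.3, -155.7]), array([149.3, 201. ]), 12.22) [0.046  0.0497 0.0516]
w blue [ 263   97   80   26 1242] (array([ 563.2, -192.4]), array([26.5, 93. ]), 11.0) [0.0464 0.0491 0.0521]
w steel [ 272  138   54   54 1614] (array([ 492.2, -207.9]), array([68.7, 69. ]), 79.2) [0.0271 0.0288 0.0301]
w steel [ 193  146   54   52 1588] (array([ 460.8, -110.2]), array([67.4, 69.2]), 11.42) [0.0268 0.0289 0.0302]
w bluehi [ 136   60  107   45 3917] (array([564.5, -81.2]), array([33.1, 86.9]), 13.42) [0.16   0.1635 0.1668]
w bluehi [ 277   60  106   46 3925] (array([ 589. , -192.6]), array([32.9, 87.2]), 11.97) [0.1599 0.1634 0.1665]
0.06 52 [0.0631 0.0768 0.0868]
0.07 98 [0.0646 0.076  0.0872]
0.08 108 [0.0661 0.0762 0.0873]
0.09 103 [0.0682 0.0781 0.0866]
0.1 98 [0.0709 0.0785 0.0873]
0.11 89 [0.0725 0.0804 0.0867]
0.12 82 [0.075  0.0803 0.0865]
0.13 79 [0.0774 0.082  0.0866]
0.14 61 [0.08   0.0833 0.0867]
0.15 44 [0.0818 0.0839 0.086 ]
0.16 5663 [0.0863 0.1055 0.1168]
0.17 2162 [0.0865 0.0907 0.0991]
```

The divider's top is at z=0.070, so it is fully down, and centred within 1 mm. The cover stands at about 1.78 rad. Next I go over it, closed, and down behind it.

Request:
apply_moves(
  targets=[
    {"dp": [0.025,0.0056,0.01],"yaw": 0},
    {"dp": [0.06,0.0135,0.02],"yaw": 0},
    {"dp": [0.095,0.0214,0.02],"yaw": 0},
    {"dp": [0.125,0.0282,0.02],"yaw": 0},
    {"dp": [0.145,0.0325,0.02],"yaw": 0},
    {"dp": [0.145,0.0325,0.02],"yaw": 0},
    {"dp": [0.145,0.0325,-0.01],"yaw": 0},
    {"dp": [0.145,0.0325,-0.04],"yaw": 0},
    {"dp": [0.145,0.0325,-0.07],"yaw": 0},
    {"dp": [0.145,0.0325,-0.092],"yaw": 0},
    {"dp": [0.145,0.0325,-0.1025],"yaw": 0},
    {"dp": [0.145,0.0325,-0.1025],"yaw": 0},
    {"dp": [0.145,0.0325,-0.1025],"yaw": 0},
  ],
  grip=1,
)

```text
time_s: 8.3
tcp_pos: [0.625, -0.1261, 0.1564]
eef_rot: [180.0, 0.1, 12.8]
contact_force: [0.1, -0.4, 1.0]
gripper_width: 0.0005
gripper_force: 0.0
```

```bash
python3 - <<'E'
from plant import get_state
import numpy as np
s=get_state();print(s['tcp_pos'],s['contact_force'],s['gripper_width'])
A=np.deg2rad(12.7);x0=np.array([.625,-.126,.157])
w=.0095
def row(th,lx,tip):
    p=np.array([.4785+lx*np.cos(A),-.1588+lx*np.sin(A),tip+.022]);print(round(th,2),round(lx,4),np.round(p-x0,4).tolist())
for th in np.arange(1.9,-.01,-.1):
    u=np.array([-np.cos(th),np.sin(th)]);n=np.array([np.sin(th),np.cos(th)])
    sf=.105 if th>.8 else .105+.0095*(.8-th)/.8
    C=np.array([.06,.05])+sf*u+.032*n
    E=np.array([.06,.05])+.12*u+.032*n
    if th>1.57: row(th,E[0]+w,min(.14,C[1]))
    else: row(th,C[0]+w,C[1])
E
```

```text
[ 0.62502094 -0.1261138   0.1564493 ] [ 0.11941308 -0.38607496  1.04521668] 0.0004839238621308841
1.9 0.1386 [-0.0113, -0.0023, 0.004]
1.8 0.1279 [-0.0217, -0.0047, 0.005]
1.7 0.1167 [-0.0327, -0.0071, 0.005]
1.6 0.105 [-0.0441, -0.0097, 0.005]
1.5 0.094 [-0.0548, -0.0121, 0.022]
1.4 0.0832 [-0.0653, -0.0145, 0.0239]
1.3 0.0722 [-0.076, -0.0169, 0.0247]
1.2 0.0613 [-0.0867, -0.0193, 0.0245]
1.1 0.0504 [-0.0973, -0.0217, 0.0231]
1.0 0.0397 [-0.1078, -0.0241, 0.0206]
0.9 0.0293 [-0.1179, -0.0264, 0.0171]
0.8 0.0193 [-0.1277, -0.0286, 0.0126]
0.7 0.0089 [-0.1378, -0.0308, 0.0079]
0.6 -0.0011 [-0.1475, -0.033, 0.002]
0.5 -0.0104 [-0.1567, -0.0351, -0.0049]
0.4 -0.0191 [-0.1652, -0.037, -0.0128]
0.3 -0.027 [-0.1729, -0.0387, -0.0216]
0.2 -0.034 [-0.1797, -0.0403, -0.0314]
0.1 -0.0401 [-0.1856, -0.0416, -0.0418]
-0.0 -0.045 [-0.1904, -0.0427, -0.053]
```

Request:
apply_moves(
  targets=[
    {"dp": [-0.012,-0.0025,0.005],"yaw": 0},
    {"dp": [-0.022,-0.0047,0.006],"yaw": 0},
    {"dp": [-0.033,-0.0071,0.01],"yaw": 0},
    {"dp": [-0.044,-0.0097,0.015],"yaw": 0},
    {"dp": [-0.055,-0.0121,0.02],"yaw": 0},
    {"dp": [-0.0655,-0.0145,0.0235],"yaw": 0},
    {"dp": [-0.076,-0.0169,0.0247],"yaw": 0},
    {"dp": [-0.087,-0.0193,0.0245],"yaw": 0},
    {"dp": [-0.0975,-0.0217,0.0231],"yaw": 0},
    {"dp": [-0.108,-0.0241,0.0206],"yaw": 0},
    {"dp": [-0.118,-0.0264,0.0171],"yaw": 0},
    {"dp": [-0.1277,-0.0286,0.0126],"yaw": 0},
    {"dp": [-0.138,-0.0308,0.0079],"yaw": 0},
    {"dp": [-0.1475,-0.033,0.002],"yaw": 0},
    {"dp": [-0.1567,-0.0351,-0.0049],"yaw": 0},
    {"dp": [-0.165,-0.037,-0.0128],"yaw": 0},
    {"dp": [-0.173,-0.0387,-0.0216],"yaw": 0},
    {"dp": [-0.18,-0.0403,-0.0314],"yaw": 0},
    {"dp": [-0.18,-0.0403,-0.0314],"yaw": 0},
  ],
)

```text
time_s: 9.88
tcp_pos: [0.4419, -0.1664, 0.1228]
eef_rot: [-179.9, 0.2, 12.7]
contact_force: [-0.8, -0.5, -1.1]
gripper_width: 0.0004
gripper_force: 0.0
```

```bash
python3 - <<'E'
from plant import get_state,cams
from h import *
s=get_state();c=cams.capture('scene');print(s['time_s'],s['tcp_pos'],s['contact_force'])
cv2.imwrite('pics/s4.png',cv2.resize(c['image'][110:290,90:330,::-1],None,fx=3,fy=3))
E
```

```text
9.8833 [ 0.44192811 -0.16637328  0.12283167] [-0.84095457 -0.52098739 -1.08526472]
```

View pics/s4.png

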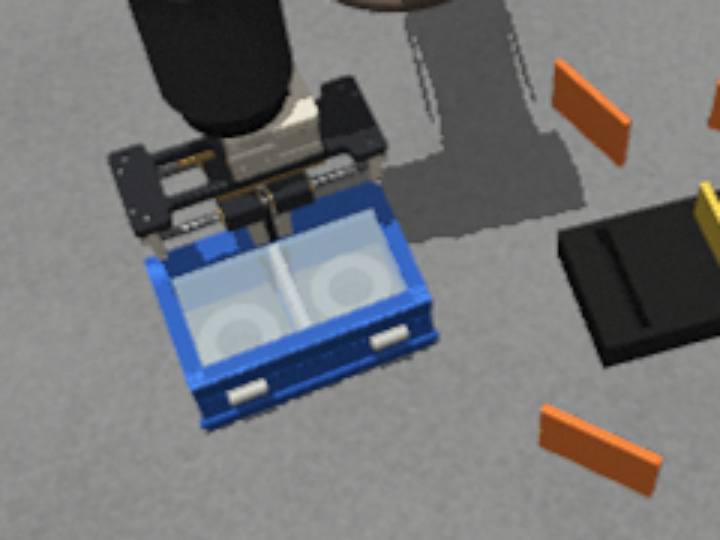

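The cover is over the case, nearly shut, with the fingers on its front edge at (270,230). Now I press down.

Request:
apply_moves(
  targets=[
    {"dp": [-0.003,-0.0007,-0.005],"yaw": 0},
    {"dp": [-0.006,-0.0014,-0.01],"yaw": 0},
    {"dp": [-0.008,-0.0019,-0.013],"yaw": 0},
    {"dp": [-0.01,-0.0023,-0.016],"yaw": 0},
    {"dp": [-0.01,-0.0023,-0.018],"yaw": 0},
    {"dp": [-0.01,-0.0023,-0.02],"yaw": 0},
    {"dp": [-0.01,-0.0023,-0.022],"yaw": 0},
    {"dp": [-0.01,-0.0023,-0.022],"yaw": 0},
    {"dp": [-0.01,-0.0023,-0.022],"yaw": 0},
  ],
)

```text
time_s: 10.68
tcp_pos: [0.436, -0.1685, 0.104]
eef_rot: [180.0, -0.1, 12.8]
contact_force: [-1.6, 2.4, 12.2]
gripper_width: 0.0004
gripper_force: 5.8
```

Request:
apply_moves(
  targets=[
    {"dp": [0,0,-0.0007],"yaw": 0},
    {"dp": [0,0,-0.0014],"yaw": 0},
    {"dp": [0,0,-0.002],"yaw": 0},
    {"dp": [0,0,-0.002],"yaw": 0},
    {"dp": [0,0,-0.002],"yaw": 0},
  ],
)

```text
time_s: 11.1
tcp_pos: [0.436, -0.1686, 0.1036]
eef_rot: [179.9, -0.1, 12.8]
contact_force: [-9.1, 7.1, 32.0]
gripper_width: 0.0005
gripper_force: 16.2
```

At 32 N it has reached a hard stop, so it should be shut. I'll retreat and check.

Request:
apply_moves(
  targets=[
    {"dp": [0,0,0.003],"yaw": 0},
    {"dp": [0,0,0.02],"yaw": 0},
    {"dp": [0,0,0.05],"yaw": 0},
    {"dp": [0,0,0.09],"yaw": 0},
    {"dp": [0,0,0.13],"yaw": 0},
    {"dp": [0,0.04,0.15],"yaw": 0},
    {"dp": [0,0.08,0.15],"yaw": 0},
    {"dp": [0,0.12,0.15],"yaw": 0},
    {"dp": [0,0.16,0.15],"yaw": 0},
    {"dp": [0,0.2,0.15],"yaw": 0},
    {"dp": [0,0.2,0.15],"yaw": 0},
    {"dp": [0,0.2,0.15],"yaw": 0},
  ],
)

```text
time_s: 12.1
tcp_pos: [0.4349, 0.0335, 0.2508]
eef_rot: [-180.0, 0.0, 13.0]
contact_force: [-1.2, -1.1, 0.1]
gripper_width: 0.0008
gripper_force: 0.0
```

```bash
python3 - <<'E'
from plant import get_state,cams
from h import *
s=get_state();print(s['time_s'],s['tcp_pos'],s['contact_force'])
A=np.deg2rad(12.7)
for n in('scene','top'):
    c=cams.capture(n);P=cloud(c);I=c['image'].astype(int);R,G,B=np.moveaxis(I,-1,0)
    x=P[...,0]-.4785;y=P[...,1]+.1588;z=P[...,2];lx=x*np.cos(A)+y*np.sin(A);ly=-x*np.sin(A)+y*np.cos(A)
    m=(B>R+50)&(abs(lx)<.058)&(abs(ly)<.098)&(z>.07)&(z<.12)&(abs(ly)>.03)
    f=np.polyfit(lx[m],z[m],1);print(n,m.sum(),'slope',f,'bench',np.nanmedian(z[(abs(lx+.15)<.05)&(abs(ly)<.1)]))
    for k,mm in (('red',(R>120)&(G<60)&(B<60)),('orange',(R>150)&(G>70)&(G<150)&(B<80))):
        q=mm&(abs(lx+.06)<.06)&(abs(ly)<.04);print(k,q.sum(),np.nanmedian(z[q]) if q.any() else 0)
    cv2.imwrite(f'pics/{n}5.png',cv2.resize(c['image'][110:290,90:330,::-1] if n=='scene' else c['image'][90:270,230:470,::-1],None,fx=3,fy=3))
E
```

```text
12.1 [0.43492217 0.0334715  0.25083507] [-1.17857822 -1.08506212  0.10263758]
scene 1048 slope [0.0024906  0.08136215] bench -0.0006178756650916265
red 0 0
orange 5 0.08091925699365753
top 1715 slope [-0.00123296  0.08197081] bench 4.381983992452081e-05
red 36 0.07132355512855848
orange 66 0.04700787851550542
```

View pics/top5.png

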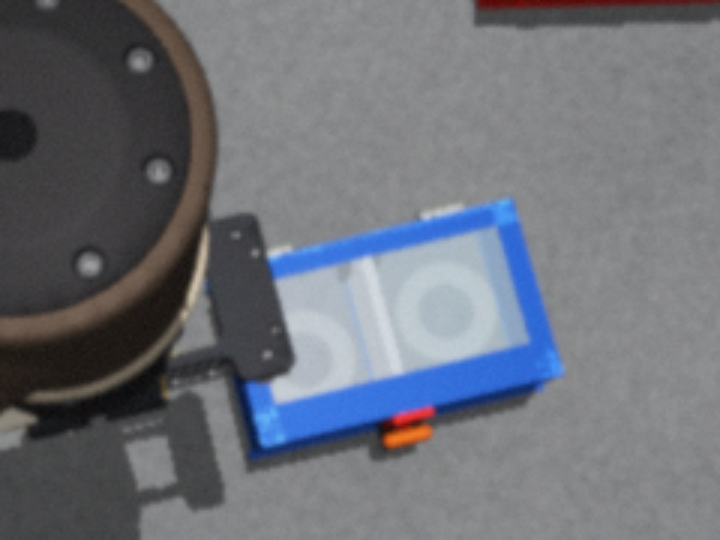

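The cover is level: slope 0.00 and outer face at z=0.082. The red nose is behind the orange catch at (408,420–437), and the divider is visible in line inside. I'll hand in.

```bash
python3 -c "
from plant import r
print(r.close_job())"
```

```text
the job is handed in; nothing more can be done
None
```

The white divider is fully down in the grooves, the cover is snapped shut under the catch, and I handed the job in at about 12 s; no verdict came back.

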